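Refit the air filter of a radio amplifier

ROBOT

A 7-joint arm with a two-finger parallel gripper is mounted at the origin on the work surface. World frame = base frame: x ahead of the robot, y to its left, z up, the work surface at z = 0. Lengths are in m, angles in rad, forces in N, time in s.
With the tool pointing down it reaches from about 0.425 to 0.925 m from the base axis. Payload 6.8 kg.
Tool frame: the origin (TCP) lies between the finger pads; the fingertips stand r.tcp_to_tips ahead of it and the grasp point (between the pads) lies 3 mm ahead of it (r.tcp_to_tips is the distance from the TCP to the fingertips, in m); z points along the fingers, y is the line along which they close (so a half turn about z gives the same grasp; the last joint's range is limited). The gripper opens to 85 mm and grips with 20 to 120 N. Pads are 22 mm wide; open, the fingers measure 114 mm over their backs; the gripper's body (76 mm by 85 mm) begins 54 mm behind the grasp point. The pads swing forward as they close: fully open they stand 13 mm farther back than shut.
Start: joints at [-1.38, 0.477, 0.022, 1.555, -0.011, 1.109, -0.083], TCP at [0.199, 0.645, 0.224] pointing down, gripper open.
Joint ranges: [-2.96, 2.96], [-0.34, 2.1], [-1.41, 1.46], [0.24, 2.44], [-1.37, 4.51], [0.17, 1.92], [-2.96, 2.96]. Speed limits (rad/s): [2.39, 2.39, 3.14, 3.14, 3.14, 3.14, 3.14].

INTERFACE

Orientations are given as a rotation vector (axis times angle).
In Python, from bench import r gives the robot as it stands. The module is installed in compiled form; this text tells all that it offers.
- The arm moves only by the tool step_arm, never from a script. Its argument "moves" is a list of rows, each an object of numbers: "rx", "ry", "rz": the turn, a rotation vector about the tool's x, y, z in degrees; "dx", "dy", "dz": the shift along the tool's x, y, z in mm; "gripper": the opening, from -1 (shut) to 1 (fully open). In form: [{"rx": .., "ry": .., "rz": .., "dx": .., "dy": .., "dz": .., "gripper": ..}, ...]. A call has 1 to 20 rows; each row shifts and turns the commanded pose from where the row before left it, along the tool's axes as they then stand; what a row does not reach is not made up. A row lasts 1/8 s, in which the tool goes at most 62.5 mm and 10.7 degrees, less where a joint would pass 70% of its speed; a pose out of reach is approached as far as the arm can. A call is refused whole if a number of a shift passes 62.5 or a number of a turn 10.7, either way. A call with a gripper value outside its range is refused whole. The fingers move at their own pace and stop on an object; "grip_force" is the grip in N (left out, the last holds). Time passes only in rows, so rows that do not move let the fingers close. It gives the time, the measured TCP pose, the force, the opening and the grip force at its end, in the units of the state.
- r.get_obs(): the state, without advancing time (a new reading comes with each control period).
- r.grab_frame(name): name is "scene" or "top" or "wrist"; returns the picture (400x640x3 uint8, blue, green, red); there is no depth.
- r.camera_info(name): a dict with "mtx" (3x3 intrinsics, pixels), "rvec" (rotation vector, rad) and "tvec" (3), from world to camera coordinates, as OpenCV has them. Camera axes: x right, y down, z forward; pixel columns grow to the right and rows downward; lengths in m; the calibration is good to about 2 mm. A picture is of the moment at which its call begins: read the wrist's pose just before it. camera_info takes no time and is no camera call; for the wrist camera it gives the pose at the moment of the call.
- r.hand_in(): hands the job in; it is judged then, once.
The state is a dict: "clock": time; "joints": joint angles; "qvel": joint speeds; "tau": joint torques, N m; "tcp_pos": TCP position; "orientation": TCP orientation; "contact_force": force on the tool from outside, world axes, zero at the start; "moment": the same for the moment, N m; "grip_width": finger opening in m; "gripper_force": force on a finger pad.
Only numpy, scipy, OpenCV 4.12 (cv2) and the standard library are available. Lean on these libraries where they do the work, as an engineer would, in place of code of your own. Each camera call takes 0.05 s, during which the arm holds its last target. There are 200 camera calls.

TASK

Put the white mesh filter frame back into the open bay on top of the amplifier: tilt it, hook its plain edge (the one farther from the blue handle) under the metal retaining lip, then swing the other end down, keeping hold of the handle until the frame lies flat on the bay floor, and let go. Leave the solid orange blank cover where it lies.

Things in the scene. Friction and masses are not known exactly. Their poses are not given: they have to be found in the camera images.
- filter_grip (a point): Centre of the blue handle of the loose white mesh filter frame: an upright rib 12 mm thick (x), 60 long (y), 35 tall. This point is 17.5 mm above the frame's top face, 23.5 above its underside, 110 mm from the plain hook edge (-x) and 70 mm from the other end (+x), midway in y. z up out of the frame. At the start it lies flat on the desk, x within 12 degrees of world x.
- filter_edge (a point): Middle of the frame's hook edge (plain edge, farther from the handle), on the underside: x -110, y 0, z -23.5 mm from filter_grip, same axes. The frame is 180 mm long (x), 110 wide (y), 6 thick, 0.13 to 0.25 kg. Too long to drop flat into the bay; tilted 10 to 15 degrees, hook edge low and just over the bay floor, it passes freely under the lip.
- bay (a point): Centre of the floor of the 198 (x) by 130 (y) mm recess in the top of the fixed amplifier; floor 56 mm above the desk, walls 20 mm high. On its -x side an aluminium lip covers x -99 to -73 mm over the full width, underside 22, top 27 mm above the floor. Fitted midway, the frame's hook edge is at x -90 mm (9 mm play each way in x, 10 in y). x within 15 degrees of world x, z up.
- cover_grip (a point): Centre of the black handle of a loose solid orange blank cover (0.22 kg), same size, shape and axes as the filter frame. A bystander, not to be used. It lies flat on the desk beside the filter frame, on its left or right.
Things that resemble listed ones, but are neither listed nor needed, are in the scene too. Leave any turquoise look-alike of the part that bears filter_grip alone.

How it is judged:
By the outcome, as a careful person would: the job done as asked, in the order asked, and still so for the second after the job is handed in, with the robot touching nothing.
It also fails if it takes over 42 s, if anything falls off the work surface, if the arm or the gripper's body presses on something with over 40 N, if the wrist force passes 120 N, or if a joint passes its speed limit or range.

## Working session

There is one attempt and no reset: what is moved stays moved. The work goes in short steps, Python scripts to look and compute and a tool call to move; the robot and the scene stay as the last step left them, time stands still between calls to the robot, and variables do not carry over. Pictures are saved under pics/ and viewed, at most 10 in all, crops included, and the job is handed in when it is done.

Besides the shell and the picture viewer there is one more tool, called after "Call:" in YAML: its name, and indented under it one key for each argument. step_arm: Moves the arm, as the interface text tells. Its arguments: {"type":"object","properties":{"moves":{"type":"array","items":{"type":"object","properties":{"rx":{"type":"number"},"ry":{"type":"number"},"rz":{"type":"number"},"dx":{"type":"number"},"dy":{"type":"number"},"dz":{"type":"number"},"gripper":{"type":"number"}}}},"grip_force":{"type":"number"}},"required":["moves"]}

```bash
mkdir -p pics
python3 - <<'E'
from bench import r
import cv2,numpy as np
for n in("scene","top"):
    cv2.imwrite(f"pics/{n}0.png",r.grab_frame(n))
    c=r.camera_info(n);R=cv2.Rodrigues(np.array(c["rvec"]))[0];print(n,c["mtx"],(-R.T@np.array(c["tvec"]).ravel()),R)
o=r.get_obs();print(o["clock"],o["tcp_pos"],o["orientation"],r.tcp_to_tips,o["grip_width"])
E
```

```text
scene [[383.47984925   0.         323.37442939]
 [  0.         383.47984925 196.82074113]
 [  0.           0.           1.        ]] [1.05876943 0.29202522 0.9863244 ] [[-0.15509645  0.98786371 -0.00838996]
 [ 0.83770389  0.12701    -0.53115032]
 [-0.52363851 -0.08940783 -0.84723607]]
top [[511.49001174   0.         321.36818476]
 [  0.         511.49001174 194.11304014]
 [  0.           0.           1.        ]] [0.40399438 0.21139069 1.28776376] [[ 0.0075329  -0.99990278  0.0117342 ]
 [-0.99915441 -0.00800054 -0.04032927]
 [ 0.04041923 -0.01142048 -0.99911754]]
0.1 [0.19857221 0.64457107 0.22323643] [-4.67596009e-01 -3.10647788e+00  2.56560900e-03] 0.022 0.08536801070767167
```

View pics/scene0.png

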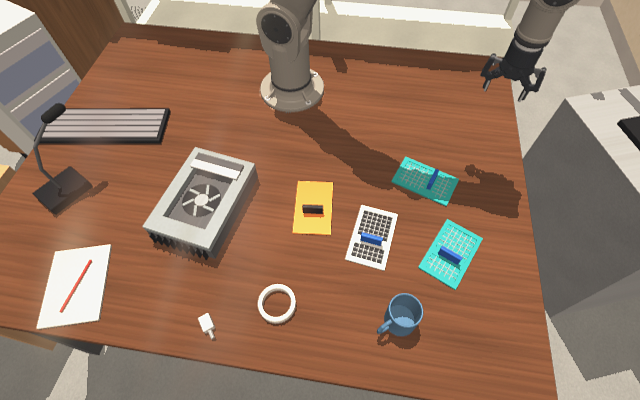

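View pics/top0.png

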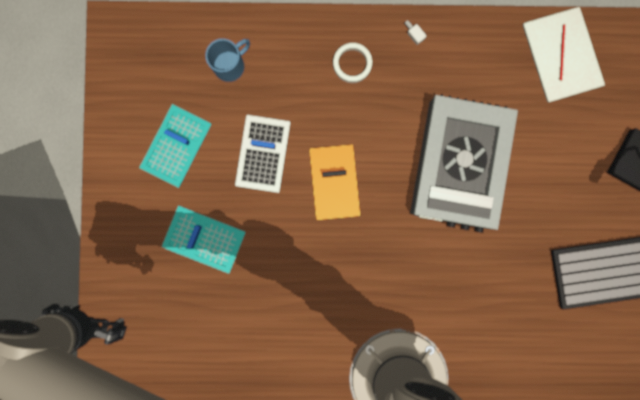

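The scene view shows the white frame between the cover and the turquoise look-alike. In the top view the white frame is near (263,154), the orange cover near (335,182), and the amplifier near (466,160) with its lip near (460,197). Next I'll enlarge both.

Run:
```python
import cv2,numpy as np
i=cv2.imread("pics/top0.png")
a=cv2.resize(i[105:205,225:305],None,fx=5,fy=5,interpolation=cv2.INTER_CUBIC)
b=cv2.resize(i[85:235,405:525],None,fx=3.3333,fy=3.3333,interpolation=cv2.INTER_CUBIC)
print(a.shape,b.shape)
cv2.imwrite("pics/crop.png",np.hstack([a,b[:500,:400]]))
```

```text
(500, 400, 3) (500, 400, 3)
```

View pics/crop.png

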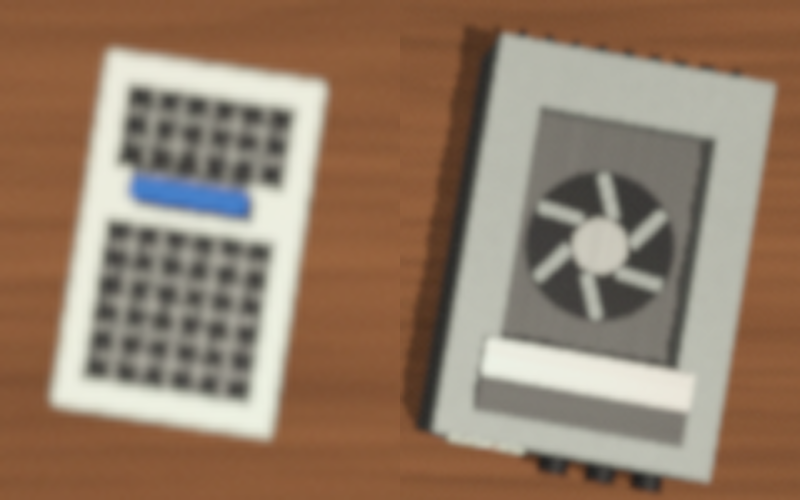

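```bash
cat > h.py <<'E'
from bench import r
import cv2,numpy as np
from scipy.spatial.transform import Rotation as Ro
def cam(n):
    c=r.camera_info(n);return np.array(c["mtx"]),cv2.Rodrigues(np.array(c["rvec"]))[0],np.array(c["tvec"]).ravel()
def ray(C,p,z):
    K,R,t=C;o=-R.T@t;d=R.T@np.linalg.solve(K,[p[0],p[1],1.]);return o+d*(z-o[2])/d[2]
def proj(C,X):
    K,R,t=C;q=(K@(R@np.atleast_2d(X).T+t[:,None]));return (q[:2]/q[2]).T
E
python3 - <<'E'
from h import *
C=cam("top")
A=lambda x,y:(225+(x+.5)/5-.5,105+(y+.5)/5-.5)
B=lambda x,y:(405+(x-400+.5)/3.3333-.5,85+(y+.5)/3.3333-.5)
f=[ray(C,A(*p),.006) for p in[(106,48),(328,80),(272,440),(50,407)]]
h=[ray(C,A(*p),.041) for p in[(131,176),(250,193),(130,200),(250,216)]]
b=[ray(C,B(*p),.076) for p in[(540,108),(713,140)]]
l=[ray(C,B(*p),.083) for p in[(485,338),(695,373),(690,411),(477,375)]]
np.set_printoptions(precision=4,suppress=True)
for n,v in zip("fhbl",(f,h,b,l)):
    print(n,np.array(v)[:,:2].tolist(),np.mean(v,0)); v=np.array(v)
    print([float(np.linalg.norm(v[i]-v[i-1])) for i in range(len(v))], np.degrees(np.arctan2(*(v[0]-v[1])[:2]*[-1,1])))
f=np.array(f);e=(f[0]+f[1])/2-(f[2]+f[3])/2
print("yaw",np.degrees(np.arctan2(e[1],e[0])),"c+20",f.mean(0)+e/np.linalg.norm(e)*.02)
o=r.get_obs();print(Ro.from_rotvec(o["orientation"]).as_matrix())
E
```

```text
f [[0.655836275237321, 0.38867161780737436], [0.6406890603336077, 0.27671378146251846], [0.45879251848799985, 0.30294723190875483], [0.47444497166170957, 0.41423477139132386]] [0.5574 0.3456 0.006 ]
[0.18318373244918942, 0.1129778528666606, 0.18377852392950086, 0.11238289787347333] -7.704986253903136
h [[0.5860141217419779, 0.37077054739366516], [0.5781912627157839, 0.3125186115939814], [0.5742132305764844, 0.37110440096066427], [0.5668858721456386, 0.31239178751159974]] [0.5763 0.3417 0.041 ]
[0.06143264228394955, 0.058774868334639255, 0.05872069018172921, 0.05916807551030675] -7.648691712525383
b [[0.6399425638942748, -0.10083312762698068], [0.6180218540637397, -0.22537393058648394]] [ 0.629  -0.1631  0.076 ]
[0.12645524552691492, 0.12645524552691492] -9.982511358904732
l [[0.47387384230183605, -0.05950408814232447], [0.4502141980456968, -0.20893854077406446], [0.4232154831657152, -0.20521452483541666], [0.4475620236192579, -0.053791176478949515]] [ 0.4487 -0.1319  0.083 ]
[0.026924879982246793, 0.1512958505699175, 0.027254337267338585, 0.1533681337812389] -8.996840169777522
yaw -8.114389204514985 c+20 [0.5772 0.3428 0.006 ]
[[-0.9557  0.2944 -0.0004]
 [ 0.2944  0.9557 -0.0016]
 [-0.0001 -0.0016 -1.    ]]
```

Call:
step_arm:
  moves:
    - {"rz": 10.1}
    - {"rz": 10.1}
    - {"rz": 10.1}
    - {"rz": 10.1}
    - {"rz": 10.1}
    - {"rz": 10.1}
    - {"rz": 10.1}
    - {"rz": 10.1}
    - {}

```text
invalid input at $.moves[0]: expected keys rx, ry, rz, dx, dy, dz, gripper
```

Call:
step_arm:
  moves:
    - {"dx": -15,"dy": 26}
    - {"dx": -15,"dy": 26}
    - {"dx": -15,"dy": 26}
    - {"dx": -15,"dy": 26}
    - {"dx": -15,"dy": 26}
    - {"dx": -15,"dy": 26}
    - {"dx": -15,"dy": 26}
    - {"dx": -15,"dy": 26}
    - {"dx": -15,"dy": 26}
    - {"dx": -15,"dy": 26}
    - {"dx": -15,"dy": 26}
    - {"dx": -15,"dy": 26}
    - {"dx": -15,"dy": 26}
    - {"dx": -15,"dy": 26}
    - {"dx": -15,"dy": 26}
    - {"dx": -15,"dy": 26}
    - {}

```text
invalid input at $.moves[0]: expected keys rx, ry, rz, dx, dy, dz, gripper
```

```bash
cat >> h.py <<'E'
def Rw(yaw,tilt=0):
    "tool orientation: tool y along part x; tilt>0 raises the +x end (hook low)"
    a,t=np.radians([yaw,tilt]);B=Ro.from_euler("ZY",[a,-t]).as_matrix()
    return np.c_[B[:,1],B[:,0],-B[:,2]]
def plan(pos,R):
    o=r.get_obs();M=Ro.from_rotvec(o["orientation"]).as_matrix()
    print("t",round(o["clock"],2),"tcp",np.round(o["tcp_pos"],4),"F",np.round(o["contact_force"],1),"w",round(o["grip_width"],4),"gf",round(o["gripper_force"],1),"j",np.round(o["joints"],2))
    print("turn(deg, tool)",np.round(Ro.from_matrix(M.T@R).as_rotvec(degrees=True),2),"then shift mm (new axes)",np.round(R.T@(np.array(pos)-o["tcp_pos"])*1e3,1),"/ in old axes",np.round(M.T@(np.array(pos)-o["tcp_pos"])*1e3,1))
E
python3 - <<'E'
from h import *
C=cam("wrist");cv2.imwrite("pics/w1.png",r.grab_frame("wrist"))
plan([.577,.342,.0265],Rw(-8))
print(proj(C,[[.577,.342,.041]]))
E
```

```text
t 0.15 tcp [0.1986 0.6447 0.2234] F [ 0.3  0.7 -0.5] w 0.0853 gf 0.0 j [-1.38  0.48  0.02  1.56 -0.01  1.11 -0.08]
turn(deg, tool) [-6.000e-02  6.000e-02  8.088e+01] then shift mm (new axes) [-247.   416.9  196.9] / in old axes [-450.7 -177.6  197.1]
[[188.23017496 493.13773782]]
```

View pics/w1.png

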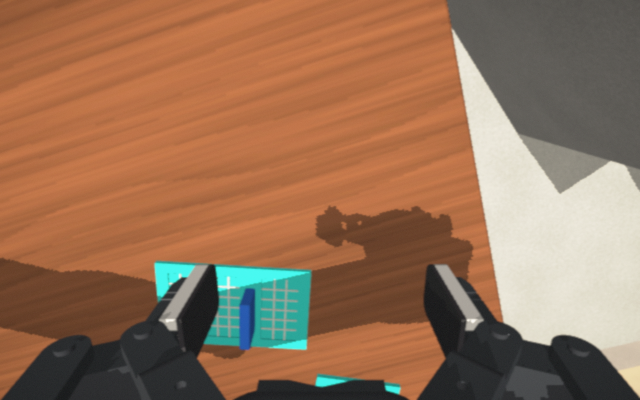

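The arm did not move: every row needs all seven keys. The picture shows only the start view, with a turquoise look-alike near (235,305). I'll send the moves again with full rows.

Call:
step_arm:
  moves:
    - {"rx": 0,"ry": 0,"rz": 10.1,"dx": 0,"dy": 0,"dz": 0,"gripper": 1}
    - {"rx": 0,"ry": 0,"rz": 10.1,"dx": 0,"dy": 0,"dz": 0,"gripper": 1}
    - {"rx": 0,"ry": 0,"rz": 10.1,"dx": 0,"dy": 0,"dz": 0,"gripper": 1}
    - {"rx": 0,"ry": 0,"rz": 10.1,"dx": 0,"dy": 0,"dz": 0,"gripper": 1}
    - {"rx": 0,"ry": 0,"rz": 10.1,"dx": 0,"dy": 0,"dz": 0,"gripper": 1}
    - {"rx": 0,"ry": 0,"rz": 10.1,"dx": 0,"dy": 0,"dz": 0,"gripper": 1}
    - {"rx": 0,"ry": 0,"rz": 10.1,"dx": 0,"dy": 0,"dz": 0,"gripper": 1}
    - {"rx": 0,"ry": 0,"rz": 10.1,"dx": 0,"dy": 0,"dz": 0,"gripper": 1}

```text
clock: 1.15
tcp_pos: [0.1986, 0.6449, 0.2237]
orientation: [2.375, 2.056, -0.001]
contact_force: [-0.7, 0.0, 0.4]
grip_width: 0.0859
gripper_force: 0.0
```

Call:
step_arm:
  moves:
    - {"rx": 0,"ry": 0,"rz": 0,"dx": -19,"dy": 32,"dz": 5,"gripper": 1}
    - {"rx": 0,"ry": 0,"rz": 0,"dx": -19,"dy": 32,"dz": 5,"gripper": 1}
    - {"rx": 0,"ry": 0,"rz": 0,"dx": -19,"dy": 32,"dz": 5,"gripper": 1}
    - {"rx": 0,"ry": 0,"rz": 0,"dx": -19,"dy": 32,"dz": 5,"gripper": 1}
    - {"rx": 0,"ry": 0,"rz": 0,"dx": -19,"dy": 32,"dz": 5,"gripper": 1}
    - {"rx": 0,"ry": 0,"rz": 0,"dx": -19,"dy": 32,"dz": 5,"gripper": 1}
    - {"rx": 0,"ry": 0,"rz": 0,"dx": -19,"dy": 32,"dz": 5,"gripper": 1}
    - {"rx": 0,"ry": 0,"rz": 0,"dx": -19,"dy": 32,"dz": 5,"gripper": 1}
    - {"rx": 0,"ry": 0,"rz": 0,"dx": -19,"dy": 32,"dz": 5,"gripper": 1}
    - {"rx": 0,"ry": 0,"rz": 0,"dx": -19,"dy": 32,"dz": 5,"gripper": 1}
    - {"rx": 0,"ry": 0,"rz": 0,"dx": -19,"dy": 32,"dz": 5,"gripper": 1}
    - {"rx": 0,"ry": 0,"rz": 0,"dx": -19,"dy": 32,"dz": 5,"gripper": 1}
    - {"rx": 0,"ry": 0,"rz": 0,"dx": -19,"dy": 32,"dz": 5,"gripper": 1}
    - {"rx": 0,"ry": 0,"rz": 0,"dx": 0,"dy": 0,"dz": 0,"gripper": 1}

```text
clock: 2.9
tcp_pos: [0.5791, 0.339, 0.1585]
orientation: [2.374, 2.054, -0.002]
contact_force: [0.7, 0.2, -0.5]
grip_width: 0.0854
gripper_force: 0.0
```

Run:
```python
from h import *
C=cam("wrist");cv2.imwrite("pics/w2.png",r.grab_frame("wrist"))
plan([.577,.342,.0265],Rw(-8))
print(proj(C,[[.577,.342,.041]]))
```

```text
t 2.95 tcp [0.5775 0.3414 0.1586] F [ 0.   0.6 -0.7] w 0.0855 gf 0.0 j [-0.9   0.56  0.39  1.65 -0.24  0.99 -0.57]
turn(deg, tool) [-0.01  0.06 -0.09] then shift mm (new axes) [  0.5  -0.5 132.1] / in old axes [  0.7  -0.5 132.1]
[[318.16175976 183.8627882 ]]
```

View pics/w2.png

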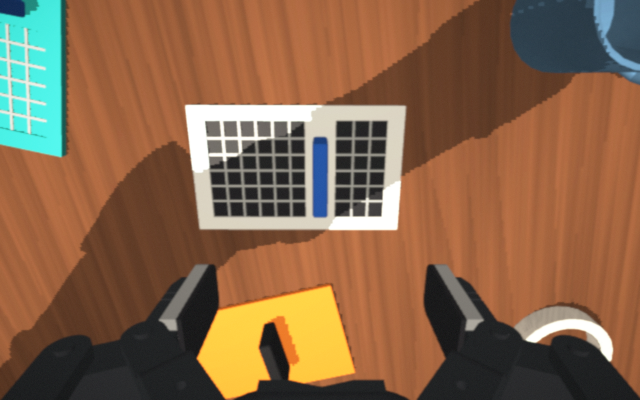

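The handle's top face runs from about (320,145) to (320,217), with its centre near (320,181). I predicted (318,184), so the two agree to about 1 mm and I can descend.

Call:
step_arm:
  grip_force: 60
  moves:
    - {"rx": 0,"ry": 0,"rz": 0,"dx": 1,"dy": 0.5,"dz": 25,"gripper": 1}
    - {"rx": 0,"ry": 0,"rz": 0,"dx": 0,"dy": 0,"dz": 25,"gripper": 1}
    - {"rx": 0,"ry": 0,"rz": 0,"dx": 0,"dy": 0,"dz": 25,"gripper": 1}
    - {"rx": 0,"ry": 0,"rz": 0,"dx": 0,"dy": 0,"dz": 25,"gripper": 1}
    - {"rx": 0,"ry": 0,"rz": 0,"dx": 0,"dy": 0,"dz": 15,"gripper": 1}
    - {"rx": 0,"ry": 0,"rz": 0,"dx": 0,"dy": 0,"dz": 10,"gripper": 1}
    - {"rx": 0,"ry": 0,"rz": 0,"dx": 0,"dy": 0,"dz": 0,"gripper": 1}
    - {"rx": 0,"ry": 0,"rz": 0,"dx": 0,"dy": 0,"dz": 0,"gripper": -1}
    - {"rx": 0,"ry": 0,"rz": 0,"dx": 0,"dy": 0,"dz": 0,"gripper": -1}
    - {"rx": 0,"ry": 0,"rz": 0,"dx": 0,"dy": 0,"dz": 0,"gripper": -1}
    - {"rx": 0,"ry": 0,"rz": 0,"dx": 0,"dy": 0,"dz": 0,"gripper": -1}
    - {"rx": 0,"ry": 0,"rz": 0,"dx": 0,"dy": 0,"dz": 0,"gripper": -1}
    - {"rx": 0,"ry": 0,"rz": 0,"dx": 0,"dy": 0,"dz": 0,"gripper": -1}
    - {"rx": 0,"ry": 0,"rz": 0,"dx": 0,"dy": 0,"dz": 0,"gripper": -1}

```text
clock: 4.7
tcp_pos: [0.5773, 0.3441, 0.0341]
orientation: [-2.37, -2.063, -0.0]
contact_force: [-0.3, 1.0, -0.2]
grip_width: -0.0002
gripper_force: 0.0
```

Run:
```python
from h import *
plan([.577,.342,.25],Rw(-8))
```

```text
t 4.7 tcp [0.5773 0.3441 0.0341] F [-0.3  1.  -0.2] w -0.0002 gf 0.0 j [-0.86  0.71  0.33  1.71 -0.31  0.78 -0.52]
turn(deg, tool) [-0.   -0.    0.08] then shift mm (new axes) [  -2.1   -0.  -215.9] / in old axes [  -2.1   -0.  -215.9]
```

The fingers closed on nothing, so I'll take a look.

Run:
```python
from h import *
w=r.grab_frame("wrist");t=r.grab_frame("top");s=r.grab_frame("scene")
a=cv2.resize(t[60:260,130:390],(400,308));b=cv2.resize(s[130:310,280:514],(400,308))
cv2.imwrite("pics/m3.png",np.vstack([np.hstack([a,b]),cv2.resize(np.hstack([w[:, :640]]),(464,290)).repeat(1,0)[:, :].copy() if 0 else np.pad(cv2.resize(w,(464,290)),((0,0),(0,336),(0,0)))]))
print(proj(cam("wrist"),[[.577,.342,.041],[.5773,.3441,.031]]),proj(cam("top"),[[.577,.342,.041]]))
```

```text
[[321.97739904 273.02039225]
 [321.93815203 258.18204484]] [[262.53079897 143.57450437]]
```

View pics/m3.png

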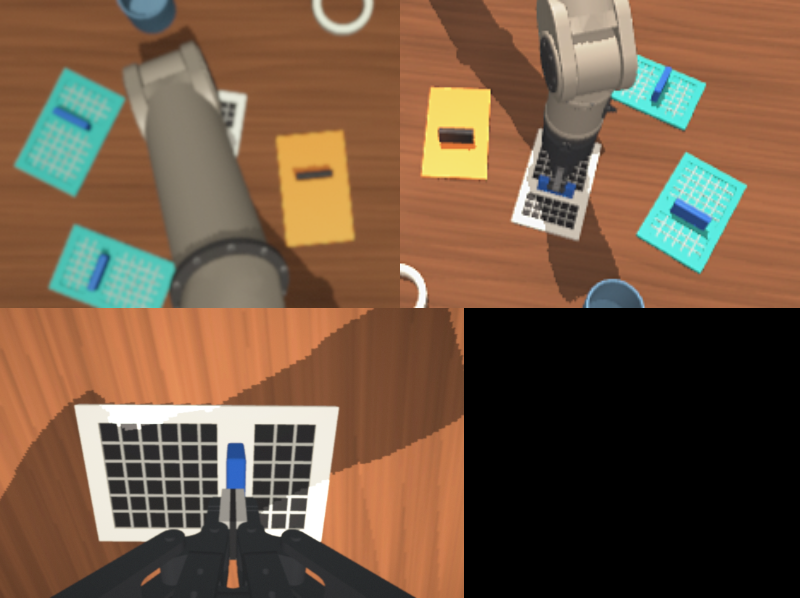

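The scene view shows the gripper on the middle of the handle, with blue on both sides. I'll look closer at the pads.

Run:
```python
from h import *
w=r.grab_frame("wrist");s=r.grab_frame("scene")
a=cv2.resize(w[170:320,270:400],(520,600));b=cv2.resize(s[200:290,345:387],(280,600))
cv2.imwrite("pics/m4.png",np.hstack([a,b]))
plan([.577,.342,.25],Rw(-8))
```

```text
t 4.95 tcp [0.5773 0.3441 0.0341] F [ 0.1  0.1 -0.2] w 0.0001 gf 0.0 j [-0.86  0.71  0.33  1.71 -0.31  0.78 -0.52]
turn(deg, tool) [-0.    0.    0.08] then shift mm (new axes) [  -2.1   -0.  -215.9] / in old axes [  -2.1   -0.  -215.9]
```

View pics/m4.png

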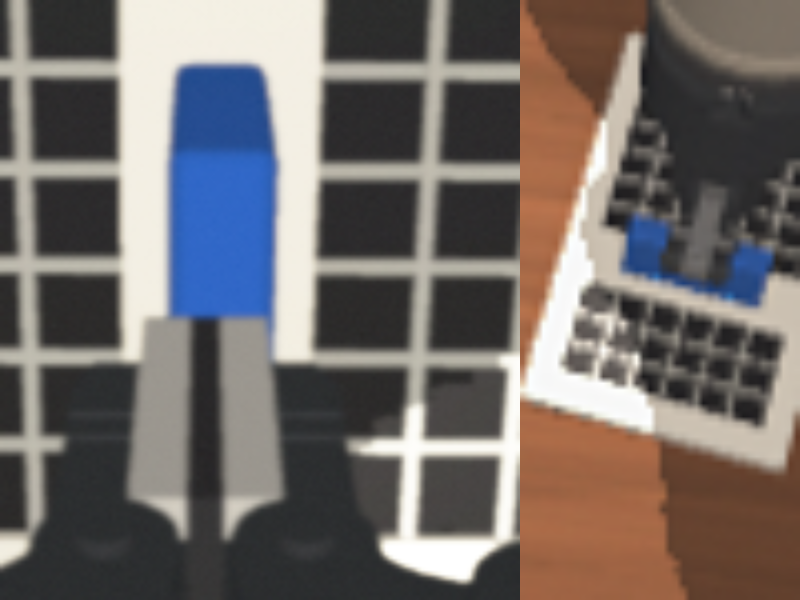

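Run:
```python
from h import *
C=cam("wrist");K,R,t=C;o=r.get_obs();p=o["tcp_pos"];M=Rw(-8)
print("cam pos in tool",M.T@(-R.T@t-p), "axis in tool",M.T@R[2])
for d in(-.03,-.02,-.01,0,.01,.022):
  print(d,(proj(C,[p+M@[.011,y,d] for y in(-.006,0,.006)])-[270,170])@np.diag([4,4]))
g=np.array([.577,.342,.0235]);B=Rw(-8)[:,[1,0,2]]*[1,1,-1]
print((proj(C,[g+B@v for v in([-.006,.03,.0175],[.006,.03,.0175],[-.006,.03,-.0175],[.006,.03,-.0175],[-.006,.011,.0175],[.006,.011,.0175])])-[270,170])*4)
```

```text
cam pos in tool [ 0.0826269  -0.00056544 -0.15022484] axis in tool [-3.16266527e-01  1.10311366e-04  9.48670370e-01]
-0.03 [[145.75797505 417.1179238 ]
 [208.92595051 417.17506332]
 [272.09331432 417.23220229]]
-0.02 [[149.51865859 365.53984768]
 [208.58756311 365.59351285]
 [267.65593278 365.64717754]]
-0.01 [[152.82101031 320.24782924]
 [208.29041637 320.29841678]
 [263.75935078 320.34900388]]
0 [[155.74400613 280.15870723]
 [208.02740406 280.20654981]
 [260.31038296 280.25439201]]
0.01 [[158.34946294 244.42465833]
 [207.79296393 244.47003765]
 [257.23609017 244.51541664]]
0.022 [[161.12525652 206.35442689]
 [207.54319671 206.3971648 ]
 [253.96080661 206.43990241]]
[[152.05470546 163.90728227]
 [264.75984572 164.01141872]
 [161.25419029  67.44990535]
 [253.88782168  67.53618117]
 [153.83580586 324.47778099]
 [262.28815929 324.57665327]]
```

The fingertips look higher relative to the handle than the stated tool length implies. I'll check the camera height by solving PnP on the frame's corners.

Run:
```python
from h import *
C=cam("wrist");K,R,t=C;M=Rw(-8);B=M[:,[1,0,2]]*[1,1,-1]
g=np.array([.577,.342,.0235])
L=np.array([[-.11,.055,-.0175],[.07,.055,-.0175],[.07,-.055,-.0175],[-.11,-.055,-.0175],[-.006,.03,.0175],[.006,.03,.0175]])
for nm,px in(("now",[[103,134],[466,136.5],[444,321],[137,320],[313,208.5],[339,208.5]]),):
  px=np.array(px,float);W=np.array([g+B@v for v in L]);print(np.round(proj(C,W),0).tolist())
  ok,rv,tv=cv2.solvePnP(W,px,K,None);Rn=cv2.Rodrigues(rv)[0]
  print("cam by pnp",(-Rn.T@tv).ravel(),"fk",-R.T@t,np.degrees(rv.ravel()),np.degrees(cv2.Rodrigues(R)[0].ravel()));print((proj((K,Rn,tv.ravel()),W)-px).round(1).tolist())
px=np.array([[186,105],[406,106],[398,230],[200,229]],float)
ok,rv,tv=cv2.solvePnP(W[:4],px,K,None);Rn=cv2.Rodrigues(rv)[0]
print("w2 cam height pnp",(-Rn.T@tv).ravel(),"fk z",.1586+.150)
```

```text
[[100.0, 138.0], [463.0, 139.0], [440.0, 324.0], [136.0, 324.0], [308.0, 211.0], [336.0, 211.0]]
cam by pnp [0.58627081 0.42566542 0.18387248] fk [0.58824153 0.42596529 0.18429115] [-160.89042187   10.87363817    1.78697128] [-161.20945355   11.1961908     1.83276771]
[[-0.3, 0.5], [1.1, -0.3], [-2.1, 0.7], [1.1, 0.5], [-1.1, -0.6], [1.2, -0.5]]
w2 cam height pnp [0.59129477 0.41607514 0.30803859] fk z 0.3086
```

Run:
```python
from h import *
C=cam("scene");M=Rw(-8);p=r.get_obs()["tcp_pos"]
for d in(-.03,-.02,-.01,0,.01,.022): print(d,proj(C,[p+M@[x,.008,d] for x in(-.011,.011)]).round(1).tolist())
g=np.array([.578,.343,.0235]);B=M[:,[1,0,2]]*[1,1,-1]
print(proj(C,[g+B@v for v in([.006,-.03,.0175],[.006,.03,.0175],[.006,-.03,-.0175],[.006,.03,-.0175])]).round(1).tolist())
s=r.grab_frame("scene");cv2.imwrite("pics/m5.png",cv2.resize(s[220:255,352:392],(640,560),interpolation=cv2.INTER_NEAREST))
```

```text
-0.03 [[368.6, 233.0], [376.6, 235.2]]
-0.02 [[368.2, 234.7], [376.2, 236.8]]
-0.01 [[367.9, 236.4], [375.8, 238.5]]
0 [[367.6, 238.0], [375.4, 240.1]]
0.01 [[367.2, 239.6], [375.0, 241.6]]
0.022 [[366.9, 241.4], [374.6, 243.5]]
[[360.8, 234.6], [382.3, 240.3], [359.9, 240.2], [380.8, 245.8]]
```

View pics/m5.png

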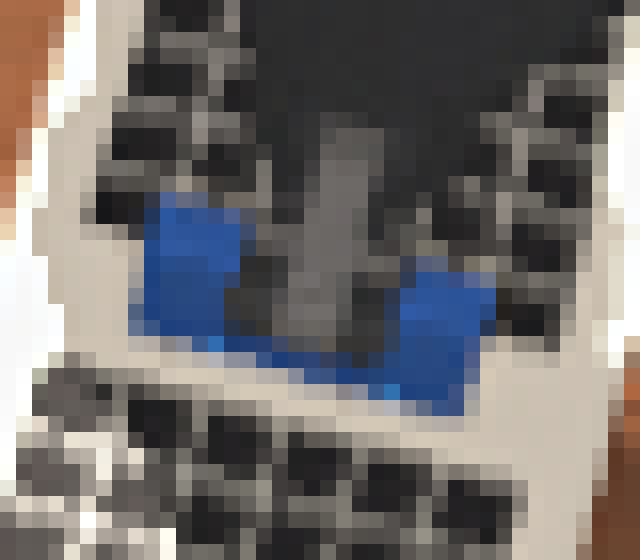

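The wrist views, both open and closed, put the fingertips about 30 mm shorter than stated. The fingers must have closed just above the handle. I'll open, go 18 mm lower and close gently as a test.

Call:
step_arm:
  grip_force: 30
  moves:
    - {"rx": 0,"ry": 0,"rz": 0,"dx": -1,"dy": 1,"dz": 0,"gripper": 1}
    - {"rx": 0,"ry": 0,"rz": 0,"dx": 0,"dy": 0,"dz": 0,"gripper": 1}
    - {"rx": 0,"ry": 0,"rz": 0,"dx": 0,"dy": 0,"dz": 0,"gripper": 1}
    - {"rx": 0,"ry": 0,"rz": 0,"dx": 0,"dy": 0,"dz": 0,"gripper": 1}
    - {"rx": 0,"ry": 0,"rz": 0,"dx": 0,"dy": 0,"dz": 6,"gripper": 1}
    - {"rx": 0,"ry": 0,"rz": 0,"dx": 0,"dy": 0,"dz": 6,"gripper": 1}
    - {"rx": 0,"ry": 0,"rz": 0,"dx": 0,"dy": 0,"dz": 6,"gripper": 1}
    - {"rx": 0,"ry": 0,"rz": 0,"dx": 0,"dy": 0,"dz": 0,"gripper": -1}
    - {"rx": 0,"ry": 0,"rz": 0,"dx": 0,"dy": 0,"dz": 0,"gripper": -1}
    - {"rx": 0,"ry": 0,"rz": 0,"dx": 0,"dy": 0,"dz": 0,"gripper": -1}
    - {"rx": 0,"ry": 0,"rz": 0,"dx": 0,"dy": 0,"dz": 0,"gripper": -1}
    - {"rx": 0,"ry": 0,"rz": 0,"dx": 0,"dy": 0,"dz": 0,"gripper": -1}

```text
clock: 6.5
tcp_pos: [0.5784, 0.343, 0.0165]
orientation: [-2.37, -2.063, -0.001]
contact_force: [0.2, 0.0, 2.4]
grip_width: 0.0113
gripper_force: 30.4
```

That confirms it: the width reads 11.3 mm on the handle. I'll regrip about 11 mm deeper.

Call:
step_arm:
  grip_force: 80
  moves:
    - {"rx": 0,"ry": 0,"rz": 0,"dx": 0,"dy": 0,"dz": 0,"gripper": 0}
    - {"rx": 0,"ry": 0,"rz": 0,"dx": 0,"dy": 0,"dz": 0,"gripper": 0}
    - {"rx": 0,"ry": 0,"rz": 0,"dx": 0,"dy": 0,"dz": 4,"gripper": 0}
    - {"rx": 0,"ry": 0,"rz": 0,"dx": 0,"dy": 0,"dz": 4,"gripper": 0}
    - {"rx": 0,"ry": 0,"rz": 0,"dx": 0,"dy": 0,"dz": 3,"gripper": 0}
    - {"rx": 0,"ry": 0,"rz": 0,"dx": 0,"dy": 0,"dz": 0,"gripper": -1}
    - {"rx": 0,"ry": 0,"rz": 0,"dx": 0,"dy": 0,"dz": 0,"gripper": -1}
    - {"rx": 0,"ry": 0,"rz": 0,"dx": 0,"dy": 0,"dz": 0,"gripper": -1}
    - {"rx": 0,"ry": 0,"rz": 0,"dx": 0,"dy": 0,"dz": 0,"gripper": -1}
    - {"rx": 0,"ry": 0,"rz": 0,"dx": 0,"dy": 0,"dz": 0,"gripper": -1}

```text
clock: 7.75
tcp_pos: [0.5783, 0.343, 0.0052]
orientation: [2.37, 2.063, 0.0]
contact_force: [1.3, -0.1, 1.9]
grip_width: 0.0104
gripper_force: 78.7
```

Run:
```python
from h import *
# grip frame pose at grasp: handle (.578,.343,.0235)
p=r.get_obs()["tcp_pos"];print(Rw(-8).T@(np.array([.578,.343,.0235])-p)*1e3)
plan([.5775,.344,.22],Rw(-8))
```

```text
[-3.00517970e-03 -2.96642638e-01 -1.82786142e+01]
t 7.75 tcp [0.5783 0.343  0.0052] F [ 1.3 -0.1  1.9] w 0.0104 gf 78.7 j [-0.85  0.75  0.32  1.72 -0.32  0.73 -0.51]
turn(deg, tool) [ 0.01 -0.01  0.08] then shift mm (new axes) [   0.9   -0.9 -214.8] / in old axes [   1.    -0.9 -214.8]
```

Call:
step_arm:
  moves:
    - {"rx": 0,"ry": 0,"rz": 0,"dx": 0,"dy": 0,"dz": -10,"gripper": -1}
    - {"rx": 0,"ry": 0,"rz": 0,"dx": 0,"dy": 0,"dz": -25,"gripper": -1}
    - {"rx": 0,"ry": 0,"rz": 0,"dx": 0,"dy": 0,"dz": -30,"gripper": -1}
    - {"rx": 0,"ry": 0,"rz": 0,"dx": 0,"dy": 0,"dz": -30,"gripper": -1}
    - {"rx": 0,"ry": 0,"rz": 0,"dx": 0,"dy": 0,"dz": -30,"gripper": -1}
    - {"rx": 0,"ry": 0,"rz": 0,"dx": 0,"dy": 0,"dz": -25,"gripper": -1}
    - {"rx": 0,"ry": 0,"rz": 0,"dx": 0,"dy": 0,"dz": -10,"gripper": -1}
    - {"rx": 0,"ry": 0,"rz": 0,"dx": 0,"dy": 0,"dz": 0,"gripper": -1}

```text
clock: 8.75
tcp_pos: [0.5782, 0.343, 0.1654]
orientation: [-2.369, -2.063, -0.001]
contact_force: [-0.3, -0.1, -2.8]
grip_width: 0.0107
gripper_force: 78.1
```

```bash
cat >> h.py <<'E'
BC=np.array([.532,-.1465,.056]);BY=-9.6
def hook(xh,zh,t,y=0):
    "TCP pose (pos,R) for hook edge at bay (xh,y,zh) mm, tilt t deg"
    R=Rw(BY,t);B=np.c_[R[:,1],R[:,0],-R[:,2]];Bb=np.array(Ro.from_euler("Z",BY,degrees=True).as_matrix())
    G=BC+Bb@(np.array([xh,y,zh])/1e3)+B@[.110,0,.0235]
    return G+R[:,2]*.0183,R
E
python3 - <<'E'
from h import *
p,R=hook(-55,70,13);print(p);plan(p,Rw(BY))
E
```

```text
[ 0.58229661 -0.15500703  0.15581134]
t 8.75 tcp [0.5782 0.343  0.1654] F [-0.3 -0.1 -2.8] w 0.0107 gf 78.1 j [-0.9   0.55  0.4   1.64 -0.24  1.   -0.57]
turn(deg, tool) [ 0.02 -0.03  1.68] then shift mm (new axes) [-490.4   87.1    9.6] / in old axes [-492.7   72.7    9.3]
```

Call:
step_arm:
  moves:
    - {"rx": 0,"ry": 0,"rz": 1.7,"dx": 0,"dy": 0,"dz": 0,"gripper": -1}
    - {"rx": 0,"ry": 0,"rz": 0,"dx": -15,"dy": 5,"dz": 0,"gripper": -1}
    - {"rx": 0,"ry": 0,"rz": 0,"dx": -30,"dy": 5,"dz": 0,"gripper": -1}
    - {"rx": 0,"ry": 0,"rz": 0,"dx": -30,"dy": 5,"dz": 0,"gripper": -1}
    - {"rx": 0,"ry": 0,"rz": 0,"dx": -30,"dy": 5,"dz": 0,"gripper": -1}
    - {"rx": 0,"ry": 0,"rz": 0,"dx": -30,"dy": 5,"dz": 0,"gripper": -1}
    - {"rx": 0,"ry": 0,"rz": 0,"dx": -30,"dy": 5,"dz": 0,"gripper": -1}
    - {"rx": 0,"ry": 0,"rz": 0,"dx": -30,"dy": 5,"dz": 0,"gripper": -1}
    - {"rx": 0,"ry": 0,"rz": 0,"dx": -30,"dy": 5,"dz": 0,"gripper": -1}
    - {"rx": 0,"ry": 0,"rz": 0,"dx": -30,"dy": 5,"dz": 0,"gripper": -1}
    - {"rx": 0,"ry": 0,"rz": 0,"dx": -30,"dy": 5,"dz": 0,"gripper": -1}
    - {"rx": 0,"ry": 0,"rz": 0,"dx": -30,"dy": 5,"dz": 0,"gripper": -1}
    - {"rx": 0,"ry": 0,"rz": 0,"dx": -30,"dy": 5,"dz": 0,"gripper": -1}
    - {"rx": 0,"ry": 0,"rz": 0,"dx": -30,"dy": 5,"dz": 0,"gripper": -1}
    - {"rx": 0,"ry": 0,"rz": 0,"dx": -30,"dy": 5,"dz": 0,"gripper": -1}
    - {"rx": 0,"ry": 0,"rz": 0,"dx": -30,"dy": 5,"dz": 0,"gripper": -1}
    - {"rx": 0,"ry": 0,"rz": 0,"dx": -30,"dy": 5,"dz": 0,"gripper": -1}
    - {"rx": 0,"ry": 0,"rz": 0,"dx": -20,"dy": 5,"dz": 0,"gripper": -1}
    - {"rx": 0,"ry": 0,"rz": 0,"dx": -6,"dy": 2,"dz": 0,"gripper": -1}
    - {"rx": 0,"ry": 0,"rz": 0,"dx": 0,"dy": 0,"dz": 0,"gripper": -1}

```text
clock: 11.25
tcp_pos: [0.5819, -0.1553, 0.1648]
orientation: [-2.399, -2.027, -0.0]
contact_force: [0.6, -0.3, -2.5]
grip_width: 0.0106
gripper_force: 78.1
```

Run:
```python
from h import *
p,R=hook(-55,40,13);plan(p,R)
```

```text
t 11.25 tcp [ 0.5819 -0.1553  0.1648] F [ 0.6 -0.3 -2.5] w 0.0106 gf 78.1 j [-0.21  0.45  0.49  1.82 -0.26  0.93  0.23]
turn(deg, tool) [-13.02  -0.02  -0.02] then shift mm (new axes) [ 0.4 -8.5 38.1] / in old axes [ 0.4  0.3 39. ]
```

Tilt in place, then come down to 40 mm above the floor. From there I'll check the frame and bay together in the wrist and scene views.

Call:
step_arm:
  moves:
    - {"rx": -4.5,"ry": 0,"rz": 0,"dx": 0,"dy": 0,"dz": 0,"gripper": -1}
    - {"rx": -4.5,"ry": 0,"rz": 0,"dx": 0,"dy": 0,"dz": 0,"gripper": -1}
    - {"rx": -4,"ry": 0,"rz": 0,"dx": 0,"dy": 0,"dz": 0,"gripper": -1}
    - {"rx": 0,"ry": 0,"rz": 0,"dx": 0,"dy": -4,"dz": 19,"gripper": -1}
    - {"rx": 0,"ry": 0,"rz": 0,"dx": 0,"dy": -4.5,"dz": 19,"gripper": -1}
    - {"rx": 0,"ry": 0,"rz": 0,"dx": 0,"dy": 0,"dz": 0,"gripper": -1}

```text
clock: 12.0
tcp_pos: [0.5811, -0.1537, 0.1247]
orientation: [2.262, 1.915, 0.215]
contact_force: [-1.2, 0.2, -2.0]
grip_width: 0.0109
gripper_force: 78.2
```

Run:
```python
from h import *
w=r.grab_frame("wrist");s=r.grab_frame("scene");Cw=cam("wrist");Cs=cam("scene")
p,R=hook(-55,3,13);plan(p,R)
o=r.get_obs();M=Ro.from_rotvec(o["orientation"]).as_matrix();B=np.c_[M[:,1],M[:,0],-M[:,2]]
G=o["tcp_pos"]-M[:,2]*.0183;Bb=Ro.from_euler("Z",BY,degrees=True).as_matrix()
fr=[G+B@v for v in np.array([[-.11,.055,-.0175],[.07,.055,-.0175],[.07,-.055,-.0175],[-.11,-.055,-.0175]])]
bay=[BC+Bb@np.array(v)/1e3 for v in([99,65,20],[99,-65,20],[-73,-65,27],[-73,65,27],[-99,65,27],[-99,-65,27])]
def mark(i,C,P,col,k,off):
    for q in (proj(C,P)-off)*k: cv2.drawMarker(i,tuple(int(round(v)) for v in q),col,cv2.MARKER_CROSS,10,1)
a=cv2.resize(w,(480,300));mark(a,Cw,fr,(0,0,255),.75,[0,0]);mark(a,Cw,bay,(0,255,0),.75,[0,0])
b=cv2.resize(s[120:270,130:290],(640,600),interpolation=cv2.INTER_CUBIC);mark(b,Cs,fr,(0,0,255),4,[130,120]);mark(b,Cs,bay,(0,255,0),4,[130,120])
b=cv2.resize(b,(320,300))
t=cv2.imread("pics/top0.png")[85:235,405:525];t=cv2.resize(t,(400,500)[:2]);mark(t,cam("top"),bay,(0,255,0),3.3333,[405,85])
im=np.zeros((600,800,3),np.uint8);im[:300,:480]=a;im[300:,:480]=0;im[:300,480:]=b;im[300:,:240]=cv2.resize(t,(240,300));
b2=cv2.resize(s[130:260,140:280],(560,300));mark(b2,Cs,bay,(0,255,0),np.array([4,300/130]),[140,130]);im[300:,240:]=b2
cv2.imwrite("pics/m6.png",im)
```

```text
t 12.1 tcp [ 0.5825 -0.1548  0.1265] F [ 1.7 -0.1 -1.2] w 0.0106 gf 78.2 j [-0.2   0.4   0.44  2.03 -0.33  0.55  0.29]
turn(deg, tool) [ 0.   -0.03  0.05] then shift mm (new axes) [-0.2 -8.7 36.7] / in old axes [-0.2 -8.7 36.7]
```

View pics/m6.png

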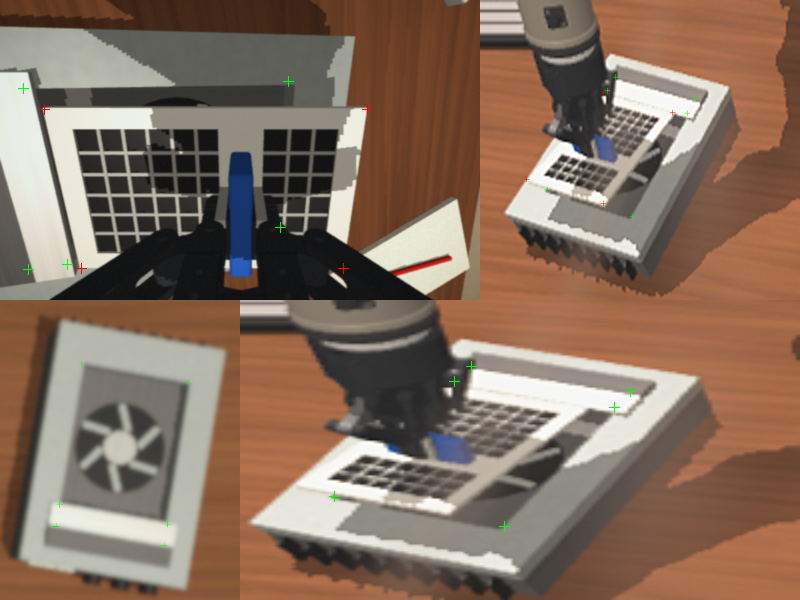

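The red marks (predicted frame corners) sit on the frame's corners. The green bay marks fit the top view, but in the wrist view they are about 2–3 mm short in +x. I'll shift the bay estimate by +1 mm and descend ahead of the lip.

Call:
step_arm:
  moves:
    - {"rx": 0,"ry": 0,"rz": 0,"dx": -0.2,"dy": -1.7,"dz": 8,"gripper": -1}
    - {"rx": 0,"ry": 0,"rz": 0,"dx": -0.2,"dy": -1.7,"dz": 8,"gripper": -1}
    - {"rx": 0,"ry": 0,"rz": 0,"dx": -0.2,"dy": -1.7,"dz": 8,"gripper": -1}
    - {"rx": 0,"ry": 0,"rz": 0,"dx": -0.2,"dy": -1.7,"dz": 6,"gripper": -1}
    - {"rx": 0,"ry": 0,"rz": 0,"dx": -0.2,"dy": -1,"dz": 4,"gripper": -1}
    - {"rx": 0,"ry": 0,"rz": 0,"dx": 0,"dy": 0,"dz": 0,"gripper": -1}
    - {"rx": 0,"ry": 0,"rz": 0,"dx": 0,"dy": 0,"dz": 0,"gripper": -1}

```text
clock: 12.98
tcp_pos: [0.5822, -0.1568, 0.0915]
orientation: [2.261, 1.91, 0.218]
contact_force: [-0.2, 0.6, -2.2]
grip_width: 0.0105
gripper_force: 78.5
```

```bash
sed -i 's/^BC=.*;BY/BC=np.array([.533,-.1472,.056]);BY/' h.py
python3 - <<'E'
from h import *
p,R=hook(-55,3,13);plan(p,R)
p,R=hook(-89,3,13);plan(p,R)
E
```

```text
t 12.97 tcp [ 0.5822 -0.1568  0.0915] F [-0.2  0.6 -2.2] w 0.0105 gf 78.5 j [-0.15  0.45  0.39  2.05 -0.38  0.48  0.34]
turn(deg, tool) [ 0.02  0.01 -0.02] then shift mm (new axes) [1.3 0.3 2.8] / in old axes [1.3 0.3 2.8]
t 12.97 tcp [ 0.5822 -0.1568  0.0915] F [-0.2  0.6 -2.2] w 0.0105 gf 78.5 j [-0.15  0.45  0.39  2.05 -0.38  0.48  0.34]
turn(deg, tool) [ 0.02  0.01 -0.02] then shift mm (new axes) [  1.3 -32.9  -4.9] / in old axes [  1.3 -32.9  -4.9]
```

Call:
step_arm:
  moves:
    - {"rx": 0,"ry": 0,"rz": 0,"dx": 0.6,"dy": 0,"dz": 2.8,"gripper": -1}
    - {"rx": 0,"ry": 0,"rz": 0,"dx": 0.6,"dy": -6.6,"dz": -1.5,"gripper": -1}
    - {"rx": 0,"ry": 0,"rz": 0,"dx": 0,"dy": -6.6,"dz": -1.5,"gripper": -1}
    - {"rx": 0,"ry": 0,"rz": 0,"dx": 0,"dy": -6.6,"dz": -1.5,"gripper": -1}
    - {"rx": 0,"ry": 0,"rz": 0,"dx": 0,"dy": -6.6,"dz": -1.5,"gripper": -1}
    - {"rx": 0,"ry": 0,"rz": 0,"dx": 0,"dy": -6.5,"dz": -1.6,"gripper": -1}
    - {"rx": 0,"ry": 0,"rz": 0,"dx": 0,"dy": 0,"dz": 0,"gripper": -1}
    - {"rx": 0,"ry": 0,"rz": 0,"dx": 0,"dy": 0,"dz": 0,"gripper": -1}

```text
clock: 13.98
tcp_pos: [0.5499, -0.15, 0.0887]
orientation: [2.261, 1.91, 0.218]
contact_force: [0.8, -0.3, -2.4]
grip_width: 0.0108
gripper_force: 78.5
```

Run:
```python
from h import *
for t,z in((13,3),(8,2),(4,1),(0,0.5)):
  p,R=hook(-89,z,t);plan(p,R)
```

```text
t 13.97 tcp [ 0.5499 -0.15    0.0887] F [ 0.8 -0.3 -2.4] w 0.0108 gf 78.5 j [-0.17  0.41  0.39  2.12 -0.38  0.44  0.34]
turn(deg, tool) [ 0.03  0.   -0.01] then shift mm (new axes) [-0.  -0.1 -0.1] / in old axes [-0.  -0.1 -0.1]
t 13.97 tcp [ 0.5499 -0.15    0.0887] F [ 0.8 -0.3 -2.4] w 0.0108 gf 78.5 j [-0.17  0.41  0.39  2.12 -0.38  0.44  0.34]
turn(deg, tool) [ 5.03  0.   -0.01] then shift mm (new axes) [-0.   0.6 10.4] / in old axes [-0.  -0.3 10.5]
t 13.97 tcp [ 0.5499 -0.15    0.0887] F [ 0.8 -0.3 -2.4] w 0.0108 gf 78.5 j [-0.17  0.41  0.39  2.12 -0.38  0.44  0.34]
turn(deg, tool) [ 9.03  0.   -0.01] then shift mm (new axes) [-0.   1.9 19. ] / in old axes [-0.  -1.1 19.1]
t 13.97 tcp [ 0.5499 -0.15    0.0887] F [ 0.8 -0.3 -2.4] w 0.0108 gf 78.5 j [-0.17  0.41  0.39  2.12 -0.38  0.44  0.34]
turn(deg, tool) [ 1.303e+01  0.000e+00 -1.000e-02] then shift mm (new axes) [-0.   3.9 27. ] / in old axes [-0.  -2.3 27.2]
```

The hook edge is under the lip with no contact. Now I'll swing down.

Call:
step_arm:
  moves:
    - {"rx": 1.5,"ry": 0,"rz": 0,"dx": 0,"dy": 0.1,"dz": 3.1,"gripper": -1}
    - {"rx": 1.5,"ry": 0,"rz": 0,"dx": 0,"dy": 0.1,"dz": 3.1,"gripper": -1}
    - {"rx": 1.5,"ry": 0,"rz": 0,"dx": 0,"dy": 0.1,"dz": 3.2,"gripper": -1}
    - {"rx": 1.5,"ry": 0,"rz": 0,"dx": 0,"dy": 0.1,"dz": 3.2,"gripper": -1}
    - {"rx": 1.5,"ry": 0,"rz": 0,"dx": 0,"dy": 0.2,"dz": 3.2,"gripper": -1}
    - {"rx": 1.5,"ry": 0,"rz": 0,"dx": 0,"dy": 0.2,"dz": 3.2,"gripper": -1}
    - {"rx": 0,"ry": 0,"rz": 0,"dx": 0,"dy": 0,"dz": 0,"gripper": -1}

```text
clock: 14.85
tcp_pos: [0.5538, -0.1507, 0.0696]
orientation: [2.358, 1.993, 0.069]
contact_force: [-0.5, -0.0, -2.4]
grip_width: 0.0106
gripper_force: 78.3
```

Run:
```python
from h import *
for t,z in((4,1),(0,0.5)):
  p,R=hook(-89,z,t);plan(p,R)
```

```text
t 14.85 tcp [ 0.5538 -0.1507  0.0696] F [-0.5 -0.  -2.4] w 0.0106 gf 78.3 j [-0.17  0.51  0.42  2.   -0.35  0.63  0.3 ]
turn(deg, tool) [-0.03  0.02 -0.01] then shift mm (new axes) [-0.  -0.7 -0.3] / in old axes [-0.  -0.7 -0.3]
t 14.85 tcp [ 0.5538 -0.1507  0.0696] F [-0.5 -0.  -2.4] w 0.0106 gf 78.3 j [-0.17  0.51  0.42  2.   -0.35  0.63  0.3 ]
turn(deg, tool) [ 3.97  0.02 -0.01] then shift mm (new axes) [-0.  -0.1  7.9] / in old axes [-0.  -0.6  7.9]
```

Call:
step_arm:
  moves:
    - {"rx": 1,"ry": 0,"rz": 0,"dx": 0,"dy": 0,"dz": 2,"gripper": -1}
    - {"rx": 1,"ry": 0,"rz": 0,"dx": 0,"dy": 0,"dz": 2,"gripper": -1}
    - {"rx": 1,"ry": 0,"rz": 0,"dx": 0,"dy": 0,"dz": 2,"gripper": -1}
    - {"rx": 1,"ry": 0,"rz": 0,"dx": 0,"dy": 0,"dz": 1.5,"gripper": -1}
    - {"rx": 0,"ry": 0,"rz": 0,"dx": 0,"dy": 0,"dz": 0,"gripper": -1}
    - {"rx": 0,"ry": 0,"rz": 0,"dx": 0,"dy": 0,"dz": 0,"gripper": -1}

```text
clock: 15.6
tcp_pos: [0.5536, -0.1507, 0.0624]
orientation: [-2.4, -2.027, 0.0]
contact_force: [-0.1, -0.1, -1.8]
grip_width: 0.011
gripper_force: 78.4
```

Call:
step_arm:
  moves:
    - {"rx": 0,"ry": 0,"rz": 0,"dx": 0,"dy": 0,"dz": 0.8,"gripper": -1}
    - {"rx": 0,"ry": 0,"rz": 0,"dx": 0,"dy": 0,"dz": 0,"gripper": -1}
    - {"rx": 0,"ry": 0,"rz": 0,"dx": 0,"dy": 0,"dz": 0,"gripper": -1}

```text
clock: 15.98
tcp_pos: [0.5536, -0.1507, 0.0617]
orientation: [-2.4, -2.027, -0.0]
contact_force: [-0.1, -0.8, -2.5]
grip_width: 0.0107
gripper_force: 78.4
```

Call:
step_arm:
  moves:
    - {"rx": 0,"ry": 0,"rz": 0,"dx": 0,"dy": 0,"dz": 0.7,"gripper": -1}
    - {"rx": 0,"ry": 0,"rz": 0,"dx": 0,"dy": 0,"dz": 0,"gripper": -1}
    - {"rx": 0,"ry": 0,"rz": 0,"dx": 0,"dy": 0,"dz": 0,"gripper": -1}

```text
clock: 16.35
tcp_pos: [0.5538, -0.1507, 0.0612]
orientation: [2.4, 2.027, 0.0]
contact_force: [-1.5, 0.3, 3.2]
grip_width: 0.0109
gripper_force: 79.1
```

Contact came at exactly the expected floor height. I'll release and retreat upward.

Call:
step_arm:
  moves:
    - {"rx": 0,"ry": 0,"rz": 0,"dx": 0,"dy": 0,"dz": 0.3,"gripper": -1}
    - {"rx": 0,"ry": 0,"rz": 0,"dx": 0,"dy": 0,"dz": 0,"gripper": -1}
    - {"rx": 0,"ry": 0,"rz": 0,"dx": 0,"dy": 0,"dz": 0,"gripper": 0}
    - {"rx": 0,"ry": 0,"rz": 0,"dx": 0,"dy": 0,"dz": 0,"gripper": 0}
    - {"rx": 0,"ry": 0,"rz": 0,"dx": 0,"dy": 0,"dz": 0,"gripper": 0}
    - {"rx": 0,"ry": 0,"rz": 0,"dx": 0,"dy": 0,"dz": 0,"gripper": 0}
    - {"rx": 0,"ry": 0,"rz": 0,"dx": 0,"dy": 0,"dz": -8,"gripper": 0}
    - {"rx": 0,"ry": 0,"rz": 0,"dx": 0,"dy": 0,"dz": -15,"gripper": 0}
    - {"rx": 0,"ry": 0,"rz": 0,"dx": 0,"dy": 0,"dz": -30,"gripper": 0}
    - {"rx": 0,"ry": 0,"rz": 0,"dx": 0,"dy": 0,"dz": -30,"gripper": 0}
    - {"rx": 0,"ry": 0,"rz": 0,"dx": 0,"dy": 0,"dz": -30,"gripper": 0}
    - {"rx": 0,"ry": 0,"rz": 0,"dx": 0,"dy": 0,"dz": -20,"gripper": 0}
    - {"rx": 0,"ry": 0,"rz": 0,"dx": 0,"dy": 0,"dz": 0,"gripper": 0}
    - {"rx": 0,"ry": 0,"rz": 0,"dx": 0,"dy": 0,"dz": 0,"gripper": 0}

```text
clock: 18.1
tcp_pos: [0.5533, -0.1505, 0.1933]
orientation: [-2.399, -2.027, 0.0]
contact_force: [0.6, 0.7, -0.5]
grip_width: 0.0426
gripper_force: 0.0
```

Run:
```python
from h import *
Cw=cam("wrist");w=r.grab_frame("wrist");s=r.grab_frame("scene");Cs=cam("scene");plan([.55,-.15,.2],Rw(BY))
Bb=Ro.from_euler("Z",BY,degrees=True).as_matrix()
fr=[BC+Bb@np.array(v)/1e3 for v in([91,55,6],[91,-55,6],[-73,-55,6],[-73,55,6],[27,30,41],[27,-30,41])]
a=cv2.resize(w,(480,300))
for q in proj(Cw,fr)*.75: cv2.drawMarker(a,tuple(int(round(v)) for v in q),(0,0,255),cv2.MARKER_CROSS,8,1)
im=np.zeros((600,800,3),np.uint8);im[:300,:480]=a;im[:300,480:]=cv2.resize(s[120:270,130:290],(320,300))
im[300:,:]=cv2.resize(s[140:260,120:440],(800,300));cv2.imwrite("pics/fin.png",im)
```

```text
t 18.2 tcp [ 0.553  -0.1505  0.1927] F [0.2 0.7 0.2] w 0.0427 gf 0.0 j [-0.25  0.37  0.52  1.86 -0.22  0.96  0.2 ]
turn(deg, tool) [-0.1   0.   -0.01] then shift mm (new axes) [-0.  -3.  -7.3] / in old axes [-0.  -3.1 -7.3]
```

View pics/fin.png

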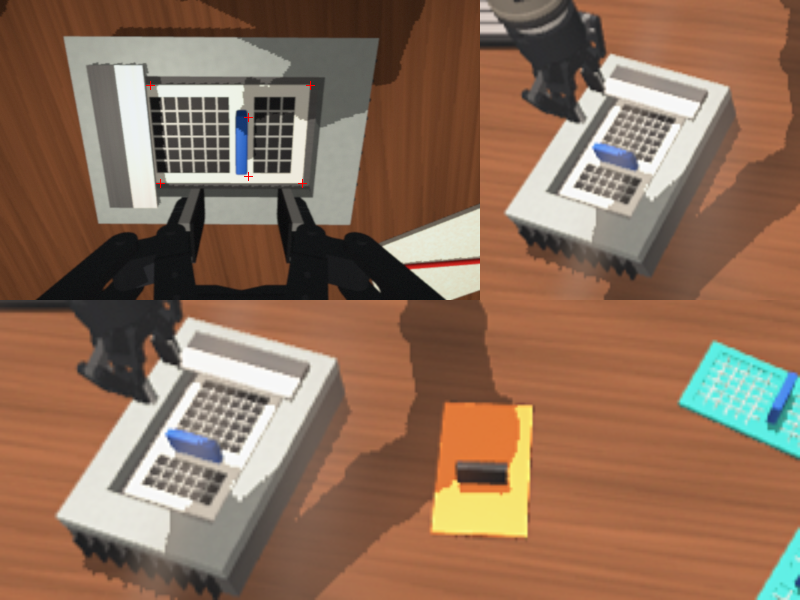

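The frame lies flat in the bay with a margin on every side and its hook edge is hidden under the lip at (155,130). The cover is where it was, and the gripper is clear.

```bash
python3 -c "
from bench import r
print(r.hand_in())"
```

```text
the job is handed in; nothing more can be done
None
```

The filter frame is back in the bay, hooked under the lip, flat on the floor and released; the orange cover was not touched, and the job was handed in at about 18 s of the 42 s allowed (no verdict returned).

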